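Chuck up a centrifuge tube and lock the chuck

ROBOT

A 6-joint arm with a two-finger parallel gripper is mounted at the origin on the work surface. World frame = base frame: x ahead of the robot, y to its left, z up, the work surface at z = 0. Lengths are in m, angles in rad, forces in N, time in s.
With the tool pointing down it reaches from about 0.3 to 0.85 m from the base axis. Payload 4.2 kg.
Tool frame: the origin (TCP) lies at the very end of the fingers, on their centre line; the grasp point (between the pads) lies robot.hold_point_z behind it (robot.hold_point_z is the distance from the TCP to the grasp point, in m); z points along the fingers, y is the line along which they close (so a half turn about z gives the same grasp; the last joint's range is limited). The gripper opens to 91 mm and grips with 3 to 60 N. Pads are 32 mm wide; open, the fingers measure 118 mm over their backs; the gripper's body (76 mm by 178 mm) begins 60 mm behind the grasp point.
Start: joints at [1.313, 0.32, 1.565, -0, 1.257, -0.02], TCP at [0.135, 0.559, 0.214] pointing down, gripper open.
Joint ranges: [-3.11, 3.11], [-0.84, 2.01], [0.21, 2.61], [-1.34, 4.49], [0.05, 2.63], [-2.56, 2.56]. Speed limits (rad/s): [2.57, 2.57, 3.14, 3.14, 3.14, 3.14].

INTERFACE

Orientations are given as a unit quaternion [x, y, z, w].
In Python, from plant import robot gives the robot as it stands.
- The arm moves only by the tool step_arm, never from a script. Its argument "rows" is one flat list of numbers, 5 for each row, row after row: the finger opening in mm, from 0 to 91.2, then the shift along the tool's x, y, z in mm, then the turn about the tool's z in rad. In form: [hand, tx, ty, tz, turn, hand, tx, ty, tz, turn, ...]. A call has 1 to 5 rows; each row shifts and turns the commanded pose from where the row before left it, along the tool's axes as they then stand; what a row does not reach is not made up. A row lasts 1/8 s, in which the tool goes at most 62.5 mm and 10.7 degrees, less where a joint would pass 70% of its speed; a pose out of reach is approached as far as the arm can. A call with a gripper value outside its range is refused whole. The fingers move at their own pace and stop on an object; "force" is the grip in N (left out, the last holds). Time passes only in rows, so rows that do not move let the fingers close. It gives the time, the measured TCP pose, the force, the opening and the grip force at its end, in the units of the state.
- robot.observe(): the state, without advancing time (a new reading comes with each control period).
- robot.read_camera(name): name is "scene" or "top" or "wrist"; returns (picture, depth): 420x560x3 uint8, red, green, blue; 420x560 float32, m along the optical axis (not along the pixel's ray), 0 where there is no reading.
- robot.camera_model(name): a dict with "fx", "fy", "cx", "cy" (pixels), "R" (3x3) and "t" (3): a world point X has camera coordinates R X + t. Camera axes: x right, y down, z forward; pixel columns grow to the right and rows downward; lengths in m; the calibration is good to about 2 mm. A picture is of the moment at which its call begins: read the wrist's pose just before it. camera_model takes no time and is no camera call; for the wrist camera it gives the pose at the moment of the call.
- robot.job_done(): hands the job in; it is judged then, once.
The state is a dict: "t": time; "q": joint angles; "qd": joint speeds; "tau": joint torques, N m; "tool_pos": TCP position; "orientation": TCP orientation; "contact_force": force on the tool from outside, world axes, zero at the start; "ft_torque": the same for the moment, N m; "grip_width": finger opening in m; "grip_force": force on a finger pad.
Only numpy, scipy, OpenCV 4.12 (cv2) and the standard library are available. Lean on these libraries where they do the work, as an engineer would, in place of code of your own. Each camera call takes 0.05 s, during which the arm holds its last target. There are 200 camera calls.

TASK

Push the chuck sleeve's handle clockwise (seen from above) until all three spring-loaded jaw tips press firmly on the tube standing in the chuck, but stop before the tips are driven solid against their blocks, which would crush it. Then swing the clamp arm over and press it fully down onto the sleeve's rim so the chuck is locked, leaving the tube upright in the chuck and the other things on the bench where they are.

Things in the scene. Friction and masses are not known exactly. Their poses are not given: they have to be found in the camera images.
- stand: Tube chuck fixed to the bench: a painted plate 250 x 260 x 14 mm carrying an upright round chuck (axis = this body's z through its origin; origin at the centre of the plate's underside, z up). Fixed face 112 mm across, top 76 mm up. In this frame the clamp stands at +x, -y and the sleeve's handle lies on the -x side
- chuck_top (a point): chuck axis at the height of its fixed face, 76 mm above the bench
- sleeve (a joint): chuck sleeve, steel ring 140 mm across (z 46 to 68 mm) under the face, turned by one radial bar with an upright black post. rad, 0 = jaws wide open, grows CLOCKWISE seen from above, stop at 1.7; moves all jaws in 8 mm per rad. Starts 0 to 0.45; tips meet the tube at 0.88, springs are solid at 1.38. Stays where left (friction 0.6 N m, up to 1.1 N m to turn when gripping)
- handle_top (a point): top centre of the upright handle post on the sleeve: cylinder 18 mm across, z from 48 to 112 mm, 115 mm from the chuck axis. Its bar (12 mm thick) runs in to the sleeve at z 55 mm. In the stand's frame, seen from above, it is at direction angle 180 deg + 0.84 rad - sleeve value (counted anticlockwise from +x)
- tip1: spring-loaded steel jaw tip (16 mm wide, z 78 to 100 mm) in its dark jaw block, at 60 deg in the stand's frame (body origin on the chuck axis). 22 mm from the axis when open; its spring lets it go back up to 4 mm into the 4 mm gap before its block, 5 N per mm, then it is solid
- tip2: the same, at 180 deg (towards -x of the stand)
- tip3: the same, at -60 deg
- tube: thin-walled clear centrifuge tube with screw cap, standing loosely in the chuck: 30 mm across, 118 mm tall, cap 34 mm across; origin at the centre of its bottom, z along it. It stands 25 mm above the bench, top at 143 mm
- clamp (a joint): over-centre clamp arm at the chuck's side. rad, 0 = leaning fully back (0.5 rad past upright, away from the chuck), 0.5 = upright, 2.07 = lying level with its pad on the sleeve's rim (stop). Starts 0 to 0.25. Stiff hinge (0.2 N m): it stays where it is left
- clamp_hinge (a point): centre of the clamp's hinge, 82 mm above the bench; at (63, -80) mm in the stand's frame, hinge line along the stand's x. The arm (14 x 20 mm bar, 115 mm long) swings in the plane along the stand's y, over towards +y
- clamp_grip (a point): middle of the clamp's black cross handle at the arm's end: a round bar 16 mm thick along the stand's x, sticking out 60 mm away from the chuck side; this point is 30 mm out from the arm and 115 mm from the hinge
- rack: bystander: white rack 90 x 200 x 65 mm with capped tubes, total 128 mm tall, origin under its centre
- wash_bottle: bystander: white plastic bottle 64 mm across, 160 mm tall, origin under its centre
- beaker: bystander: empty glass beaker 70 mm across, 85 mm tall, origin under its centre
Mind the look-alikes: they are no part of the job. Several things have the shape of the tube; the one meant has the colours described above.

How it is judged:
By the outcome, as a careful person would: the job done as asked, in the order asked, and still so for the second after the job is handed in, with the robot touching nothing.
It also fails if it takes over 64 s, if anything falls off the work surface, if the arm or the gripper's body presses on something with over 40 N, if the wrist force passes 120 N, or if a joint passes its speed limit or range.

## Working session

There is one attempt and no reset: what is moved stays moved. The work goes in short steps, Python scripts to look and compute and a tool call to move; the robot and the scene stay as the last step left them, time stands still between calls to the robot, and variables do not carry over. Pictures are saved under pics/ and viewed, at most 10 in all, crops included, and the job is handed in when it is done.

Besides the shell and the picture viewer there is one more tool, called in YAML: its name, and indented under it one key for each argument. step_arm: Moves the arm, as the interface text tells. Its arguments: {"type":"object","properties":{"rows":{"type":"array"},"force":{"type":"number"}},"required":["rows"]}

```bash
ls; mkdir -p pics
python3 - <<'E'
from plant import robot
import cv2,numpy as np
s=robot.observe();print(s,robot.hold_point_z)
for n in("top","scene"):
    p,d=robot.read_camera(n);cv2.imwrite(f"pics/{n}0.png",p[:,:,::-1]);np.savez(f"{n}0.npz",p=p,d=d,**robot.camera_model(n));print(n,robot.camera_model(n))
E
```

```text
pics
{'t': 0.0, 'q': array([ 1.31298640e+00,  3.20266764e-01,  1.56562951e+00, -2.97741684e-05,
        1.25740070e+00, -2.00018632e-02]), 'qd': array([ 2.54028997e-03, -2.12460137e-04, -1.41253060e-03, -4.01448087e-05,
       -1.32687214e-03,  3.77818501e-04]), 'tau': array([ 3.10835218e-03, -4.12458622e+01, -2.31972349e+01,  7.29578314e-02,
        4.54510795e-02, -1.40857501e-04]), 'tool_pos': array([0.13533968, 0.55834388, 0.21315394]), 'orientation': array([ 1.18619435e-01,  9.92939426e-01, -8.45912871e-04, -1.03968144e-04]), 'contact_force': array([ 0.24854767,  0.22401468, -0.07421816]), 'ft_torque': array([ 0.01211125, -0.02121506,  0.07008357]), 'grip_force': 0.0, 'grip_width': 0.09140891578764038} 0.0188
top {'fx': 422.23583975780076, 'fy': 422.23583975780076, 'cx': 284.3396162005426, 'cy': 210.5637746010486, 'R': array([[ 3.57615711e-03, -9.99993532e-01, -3.82976593e-04],
       [-9.73877788e-01, -3.39580810e-03, -2.27047401e-01],
       [ 2.27044632e-01,  1.18492958e-03, -9.73883633e-01]]), 't': array([-0.00752024,  0.56796057,  1.13379693])}
scene {'fx': 498.9806709978866, 'fy': 498.9806709978866, 'cx': 282.8686931924507, 'cy': 211.66986441561522, 'R': array([[ 0.79773243,  0.60298464, -0.00570002],
       [ 0.4671764 , -0.62398327, -0.62641128],
       [-0.3812731 ,  0.49704568, -0.77947188]]), 't': array([-0.38253664, -0.17850538,  1.60736393])}
```

View pics/top0.png

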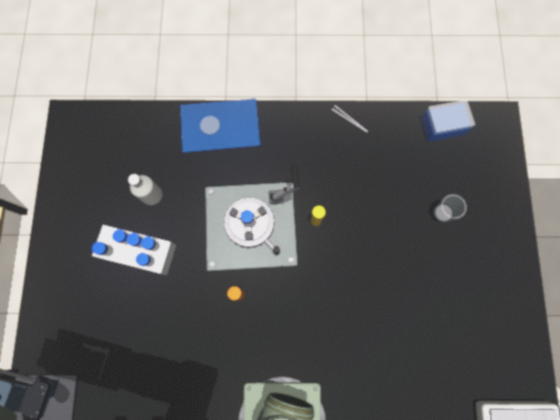

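View pics/scene0.png

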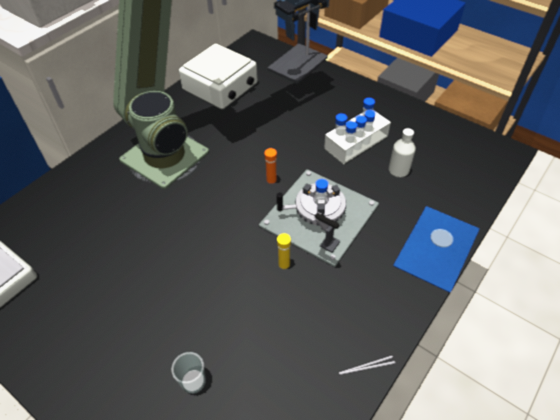

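The top view shows the chuck at (249,222) with a blue-capped tube at (247,217), the handle post at (277,250) and the clamp at about (280,195). The look-alikes are the yellow-capped tube (319,212), the orange one (234,293) and the blue-capped tubes in the rack (90-155, 235-260). The tube meant is the one in the chuck. I'll confirm it in a crop and measure.

```bash
cat > h.py <<'E'
import numpy as np,cv2
def load(f): z=np.load(f);return z
def ray(z,u,v,h):
    d=z['R'].T@np.array([(u-z['cx'])/z['fx'],(v-z['cy'])/z['fy'],1]);c=-z['R'].T@z['t']
    return c+d*(h-c[2])/d[2]
def proj(z,X):
    c=z['R']@np.array(X)+z['t'];return np.array([z['fx']*c[0]/c[2]+z['cx'],z['fy']*c[1]/c[2]+z['cy']])
def cloud(z):
    v,u=np.mgrid[:420,:560];d=z['d']
    c=np.stack([(u-z['cx'])/z['fx']*d,(v-z['cy'])/z['fy']*d,d],-1)
    return (c-z['t'])@z['R']
E
python3 - <<'E'
from h import *
z=load('top0.npz');p=z['p']
hsv=cv2.cvtColor(p,cv2.COLOR_RGB2HSV)
print(hsv[260,225],hsv[195,215],hsv[120,190])
P=cloud(z)
roi=np.zeros((420,560),bool);roi[170:285,195:310]=1
m=roi&(p.min(2)>70)&(abs(P[...,2]-.014)<.008)
cnt,_=cv2.findContours(m.astype(np.uint8),0,1);
pts=np.vstack([c for c in cnt if len(c)>5]).reshape(-1,2)
W=np.array([ray(z,u,v,.014)[:2] for u,v in pts],np.float32)
r=cv2.minAreaRect(W*1000);print(r)
# chuck cap
b=roi&(hsv[...,0]>105)&(hsv[...,0]<130)&(hsv[...,1]>150)&(p[...,2]>100)
v,u=np.nonzero(b);print('cap',u.mean(),v.mean(),len(u),ray(z,u.mean(),v.mean(),.140))
# high points
h=roi&(P[...,2]>.1)
print(np.c_[np.argwhere(h)[:,::-1],(P[h]*1000).round()].astype(int)[::4].tolist())
a=cv2.resize(p[165:290,195:325],None,fx=5,fy=4.8,interpolation=2)[:,:,::-1]
cv2.imwrite('pics/c1.png',a[:600])
s=load('scene0.npz')['p'][160:275,250:390];cv2.imwrite('pics/c2.png',cv2.resize(s,None,fx=5,fy=5,interpolation=2)[:,:,::-1])
E
```

```text
[ 75   8 190] [ 78   7 180] [108 157 177]
((535.9749755859375, 93.95008850097656), (255.00030517578125, 262.8774108886719), 3.274744749069214)
cap 246.5952380952381 216.48809523809524 84 [0.53410747 0.09435103 0.14      ]
[[292, 170, 647, -25, 191], [296, 170, 646, -35, 194], [294, 171, 643, -30, 193], [216, 172, 296, -7, 1233], [294, 172, 640, -30, 195], [236, 173, 296, -7, 1233], [294, 173, 638, -30, 193], [292, 174, 637, -25, 189], [296, 174, 635, -35, 194], [294, 175, 631, -30, 199], [292, 176, 631, -25, 190], [296, 176, 630, -35, 192], [293, 177, 628, -28, 191], [297, 177, 627, -38, 192], [294, 178, 624, -30, 194], [292, 179, 624, -25, 187], [296, 179, 621, -35, 194], [294, 180, 619, -30, 192], [292, 181, 618, -25, 189], [296, 181, 615, -35, 197], [292, 182, 614, -25, 191], [296, 182, 614, -35, 192], [293, 183, 611, -28, 194], [297, 183, 612, -38, 191], [291, 184, 610, -23, 186], [295, 184, 609, -33, 191], [260, 185, 296, -7, 1233], [292, 185, 607, -25, 189], [296, 185, 605, -35, 196], [288, 186, 609, -15, 171], [292, 186, 604, -25, 189], [296, 186, 603, -35, 193], [285, 187, 60
[... 3127 characters left out ...]
, 496, 101, 104], [249, 233, 496, 90, 104], [245, 234, 493, 101, 106], [249, 234, 494, 90, 103], [245, 235, 491, 101, 101], [249, 235, 491, 90, 104], [245, 236, 488, 101, 105], [249, 236, 488, 90, 101], [281, 236, 296, -7, 1233], [248, 237, 485, 92, 107], [252, 237, 485, 82, 104], [250, 238, 483, 87, 102], [271, 241, 296, -7, 1233], [277, 246, 459, 14, 115], [275, 247, 457, 19, 111], [279, 247, 457, 8, 111], [277, 248, 454, 14, 112], [273, 249, 452, 24, 113], [277, 249, 451, 14, 114], [275, 250, 448, 19, 117], [279, 250, 449, 8, 115], [277, 251, 445, 13, 119], [276, 252, 444, 16, 108], [252, 264, 296, -7, 1233], [199, 272, 296, -7, 1233], [300, 278, 296, -7, 1233], [229, 283, 296, -7, 1233]]
```

View pics/c1.png

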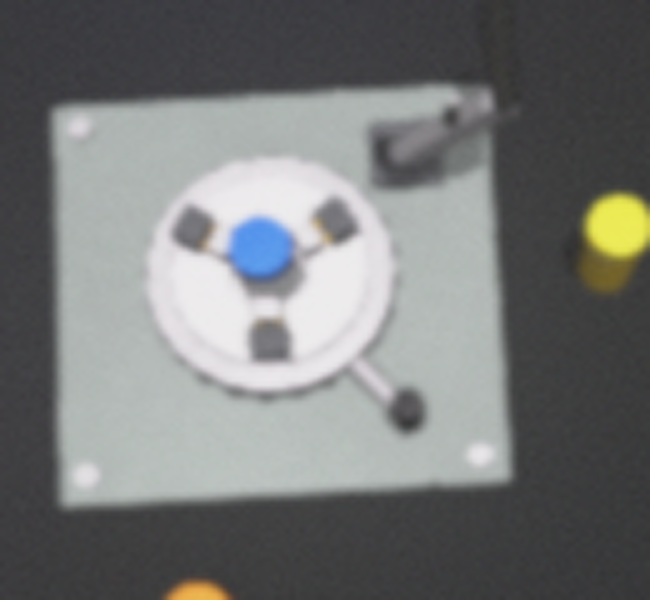

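View pics/c2.png

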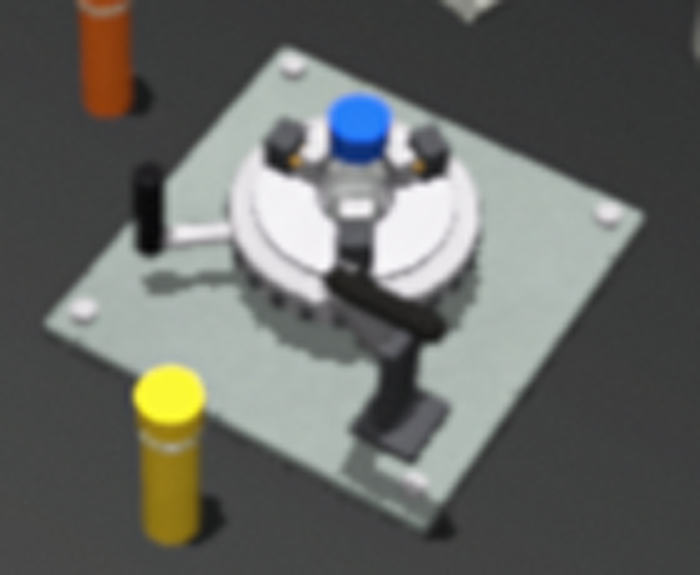

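The crops confirm a clear tube with a blue cap in the chuck. The handle post is at crop 1 (406,408), and the clamp arm leans back at crop 1 (400-515, 110-155). The orange and yellow tubes are decoys. Next I'll work out the approach.

```bash
cat >> h.py <<'E'
C=np.array([.536,.094]);YAW=np.radians(3.27)
def stand(x,y):
    c,s=np.cos(YAW),np.sin(YAW);return C+[c*x-s*y,s*x+c*y]
def state(robot):
    from scipy.spatial.transform import Rotation as R
    o=robot.observe();M=R.from_quat(o['orientation']).as_matrix()
    return o,M
def todo(robot,pos,xang=None):
    "tool-frame shift in mm to world pos, and turn to tool x world angle"
    o,M=state(robot);d=M.T@(np.array(pos)-o['tool_pos'])*1000
    a=np.arctan2(M[1,0],M[0,0]);t=None if xang is None else -(xang-a)
    print('pos',o['tool_pos'].round(4),'xang',round(a,3),'shift',d.round(1),'turn',t,'F',o['contact_force'].round(1),'q',o['q'].round(2),'t',o['t'])
E
python3 - <<'E'
from h import *
from plant import robot
z=load('top0.npz');P=cloud(z);s=load('scene0.npz')
for n,(u,v,h) in dict(handle=(276.5,248.8,.112),orange=(234,293,.118),yellow=(319,212,.118)).items(): print(n,ray(z,u,v,h))
print('handle scene',ray(s,279.8,194.4,.112), 'cap scene',ray(s,321.8,181,.143), P[290:296,234,2])
h=ray(z,276.5,248.8,.112)[:2]-C;print(np.hypot(*h),np.arctan2(h[1],h[0])%6.283, 's',np.pi+.84+YAW-np.arctan2(h[1],h[0])%6.28318)
print(stand(63,-80))
todo(robot,[.450,.014,.213],np.radians(43.3))
E
```

```text
handle [0.45219851 0.0149866  0.112     ]
orange [0.33568396 0.12421218 0.118     ]
yellow [ 0.55203566 -0.09950828  0.118     ]
handle scene [0.45614566 0.01817393 0.112     ] cap scene [0.53429163 0.10270869 0.143     ] [0.12215704 0.11805939 0.11761738 0.12010368 0.12279799 0.12036626]
0.11517728325826378 3.8974058155411773 s 0.14107910458883088
[ 67.99672776 -76.18214444]
pos [0.1353 0.5584 0.2132] xang 2.904 shift [-434.  -455.     0.9] turn 2.1480874555061904 F [ 1.2 -0.2 -1. ] q [ 1.31  0.32  1.57  0.    1.26 -0.02] t 0.1
```

step_arm:
  rows: [40, -43, -45, 0, 0, 40, -43, -45, 0, 0, 40, -43, -45, 0, 0, 40, -43, -45, 0, 0, 40, -43, -45, 0, 0]
  force: 15

```text
t: 0.72
tool_pos: [0.2919, 0.2877, 0.2138]
orientation: [0.118, 0.993, -0.0, 0.0]
contact_force: [0.8, -0.2, 0.3]
grip_width: 0.0436
grip_force: 0.0
```

step_arm:
  rows: [40, -43, -45, 0, 0, 40, -43, -45, 0, 0, 40, -43, -45, 0, 0, 40, -43, -45, 0, 0, 40, -43, -45, 0, 0]

```text
t: 1.35
tool_pos: [0.4479, 0.0182, 0.2139]
orientation: [0.119, 0.993, 0.0, 0.0]
contact_force: [1.0, 0.4, 0.5]
grip_width: 0.04
grip_force: 0.0
```

step_arm:
  rows: [40, 0, 0, 0, 0.18, 40, 0, 0, 0, 0.18, 40, 0, 0, 0, 0.18, 40, 0, 0, 0, 0.18, 40, 0, 0, 0, 0.18]

```text
t: 1.98
tool_pos: [0.447, 0.0201, 0.2136]
orientation: [0.541, 0.841, -0.0, -0.0]
contact_force: [0.6, 0.4, -0.5]
grip_width: 0.0403
grip_force: 0.0
```

step_arm:
  rows: [40, 0, 0, 0, 0.18, 40, 0, 0, 0, 0.18, 40, 0, 0, 0, 0.18, 40, 0, 0, 0, 0.18, 40, 0, 0, 0, 0.18]

```text
t: 2.6
tool_pos: [0.447, 0.0202, 0.2136]
orientation: [0.853, 0.522, -0.0, -0.0]
contact_force: [-0.1, 0.0, 0.8]
grip_width: 0.0398
grip_force: 0.0
```

step_arm:
  rows: [40, 0, 0, 0, 0.18, 40, 0, 0, 0, 0.168, 40, 0, 0, 0, 0]

```text
t: 2.98
tool_pos: [0.4471, 0.0202, 0.2136]
orientation: [0.929, 0.37, -0.0, -0.0]
contact_force: [-0.9, -0.8, 0.3]
grip_width: 0.0399
grip_force: 0.0
```

```bash
sed -i 's/^C=.*/C=np.array([.536,.094]);YAW=np.radians(3.27)/' h.py
python3 - <<'E'
from h import *
from plant import robot
todo(robot,[.4525,.0155,.16],np.radians(43.3))
p,d=robot.read_camera("wrist");m=robot.camera_model("wrist")
np.savez('w0.npz',p=p,d=d,**m);z=load('w0.npz')
cv2.imwrite('pics/w0.png',p[:,:,::-1]);print(proj(z,[.4525,.0155,.112]))
E
```

```text
pos [0.4471 0.0202 0.2136] xang 0.758 shift [ 0.7  7.2 53.6] turn 0.002106793198039747 F [-0.9 -0.8  0.3] q [0.02 0.12 1.83 0.   1.19 0.83] t 2.975
[290.55845641 207.19435132]
```

View pics/w0.png

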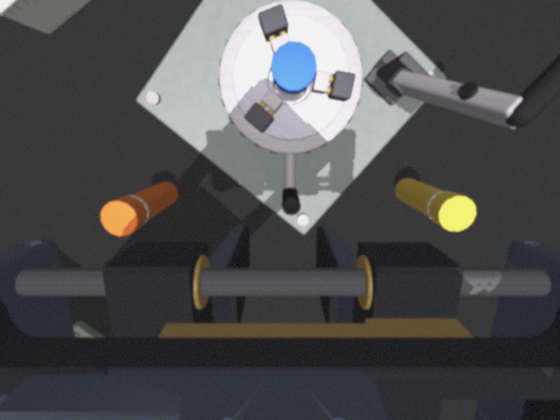

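The wrist view shows the post top at (291,203), against a prediction of (290.6,207). The bar is lined up with tool x, so I'll go down and grip.

step_arm:
  rows: [40, 1, 7, 30, 0, 40, 0, 0, 40, 0, 40, 0, 0, 35, 0, 40, 0, 0, 33, 0, 40, 0, 0, 0, 0]

```text
t: 3.65
tool_pos: [0.4508, 0.0158, 0.0741]
orientation: [0.929, 0.37, -0.003, -0.001]
contact_force: [0.6, -1.3, 0.1]
grip_width: 0.0398
grip_force: 0.0
```

step_arm:
  rows: [10, 0, 0, 0, 0, 10, 0, 0, 0, 0, 10, 0, 0, 0, 0, 10, 0, 0, 0, 0]

```text
t: 4.15
tool_pos: [0.4539, 0.0158, 0.0771]
orientation: [0.929, 0.369, 0.001, 0.0]
contact_force: [-0.4, -0.5, 6.1]
grip_width: 0.0173
grip_force: 15.0
```

Run:
```python
from h import *
from plant import robot
todo(robot,[.4525,.0155,.075],np.radians(43.3))
```

```text
pos [0.4539 0.0158 0.0771] xang 0.756 shift [-1.2 -0.7  2.1] turn 0.00029426226956696944 F [-0.4 -0.5  6.1] q [0.01 0.27 2.03 0.   0.84 0.82] t 4.15
```

step_arm:
  rows: [10, 1, -16, 0, 0.14, 10, 1, -16, 0, 0.14, 10, 1, -16, 0, 0.14, 10, 1, -16, 0, 0.14, 10, 0, 0, 0, 0]

```text
t: 4.78
tool_pos: [0.4244, 0.0727, 0.0771]
orientation: [0.995, 0.098, 0.002, -0.0]
contact_force: [-1.4, 1.8, 6.5]
grip_width: 0.0177
grip_force: 15.0
```

```bash
cat >> h.py <<'E'
def hs(robot):
    p=robot.observe()['tool_pos'][:2]-C;print('r',np.hypot(*p),'s',np.pi+.84+YAW-np.arctan2(p[1],p[0])%6.28318)
E
python3 - <<'E'
from h import *
from plant import robot
todo(robot,[.4525,.0155,.075]);hs(robot);print(robot.observe()['grip_width'])
E
```

```text
pos [0.4244 0.0727 0.0771] xang 0.196 shift [16.4 61.5  2.2] turn None F [-1.4  1.8  6.5] q [0.14 0.24 2.08 0.   0.82 1.52] t 4.775
r 0.11363282685553973 s 0.7081835325754078
0.017726163891014286
```

step_arm:
  rows: [10, 1, -16.5, 0, 0.145, 10, 1, -16.5, 0, 0.145, 10, 1, -16.5, 0, 0.145, 10, 0, 0, 0, 0, 10, 0, 0, 0, 0]

```text
t: 5.4
tool_pos: [0.4251, 0.1219, 0.0771]
orientation: [0.993, -0.119, 0.001, -0.001]
contact_force: [-0.1, 1.8, 6.2]
grip_width: 0.0176
grip_force: 15.0
```

Run:
```python
from h import *
from plant import robot
todo(robot,[.4525,.0155,.075]);hs(robot)
```

```text
pos [0.4251 0.1219 0.0771] xang -0.239 shift [51.8 96.9  2. ] turn None F [-0.1  1.8  6.2] q [0.25 0.26 2.05 0.   0.83 2.06] t 5.4
r 0.11434847860309126 s 1.1438593236414274
```

step_arm:
  rows: [40, 0, 0, 0, 0, 40, 0, 0, 0, 0, 40, 0, 0, -50, 0, 40, 0, 0, -60, 0, 40, 0, 0, -60, -0.15]

```text
t: 6.02
tool_pos: [0.4234, 0.1209, 0.2474]
orientation: [0.999, -0.043, -0.0, 0.0]
contact_force: [1.9, 0.3, -0.5]
grip_width: 0.04
grip_force: 0.0
```

step_arm:
  rows: [40, 0, 0, -5, -0.146, 40, 0, 0, 0, 0]

```text
t: 6.28
tool_pos: [0.4238, 0.121, 0.2513]
orientation: [1.0, 0.027, 0.0, -0.0]
contact_force: [0.0, 0.1, 0.1]
grip_width: 0.0401
grip_force: 0.0
```

Run:
```python
from h import *
from plant import robot
todo(robot,[*stand(.098,-.126),.235],YAW)
p,d=robot.read_camera("top");np.savez('top1.npz',p=p,d=d,**robot.camera_model("top"))
q,d=robot.read_camera("scene");np.savez('scene1.npz',p=q,d=d,**robot.camera_model("scene"))
a=np.hstack([cv2.resize(p[165:290,195:295],(400,500),interpolation=2),cv2.resize(q[160:260,260:340],(400,500),interpolation=2)])
cv2.imwrite('pics/c3.png',a[:,:,::-1])
```

```text
pos [0.4238 0.121  0.2513] xang 0.055 shift [208.8 158.9  16.5] turn -0.0021305549528619974 F [0.  0.1 0.1] q [0.25 0.08 1.78 0.   1.28 1.77] t 6.275
```

View pics/c3.png

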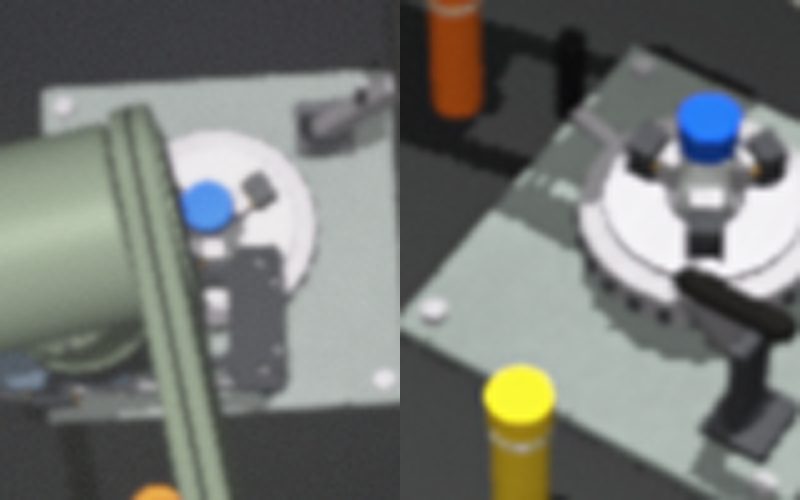

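The scene crop shows the post turned to about full-image (294,167). The tips have closed on the upright clear tube. The arm hides the post in the top view.

step_arm:
  rows: [40, 42, 32, 0, 0, 40, 42, 32, 0, 0, 40, 42, 32, 0, 0, 40, 42, 32, 0, 0, 40, 41, 31, 0, 0]

```text
t: 7.0
tool_pos: [0.6424, -0.0269, 0.2489]
orientation: [1.0, 0.027, -0.002, -0.0]
contact_force: [-0.2, 1.1, 0.2]
grip_width: 0.04
grip_force: 0.0
```

step_arm:
  rows: [40, 0, 0, 0, 0]

```text
t: 7.12
tool_pos: [0.6431, -0.0279, 0.2474]
orientation: [1.0, 0.026, -0.002, 0.0]
contact_force: [-0.5, 0.9, -0.8]
grip_width: 0.0399
grip_force: 0.0
```

Run:
```python
from h import *
from plant import robot
s=load('scene1.npz')
for v in(1.05,1.144,1.24):
    a=np.pi+.84+YAW-v;print(v,proj(s,[*(C+.115*np.array([np.cos(a),np.sin(a)])),.112]))
todo(robot,[*stand(.098,-.126),.168],YAW)
p,d=robot.read_camera("wrist");np.savez('w1.npz',p=p,d=d,**robot.camera_model("wrist"));z=load('w1.npz')
for th in(0,.1,.2):
    print(th,[proj(z,[*stand(x,-.080+.115*np.sin(th-.5)),.082+.115*np.cos(th-.5)]).round() for x in(.063,.123)])
cv2.imwrite('pics/w1.png',p[:,:,::-1])
t,d=robot.read_camera("top");np.savez('top2.npz',p=t,d=d,**robot.camera_model("top"))
```

```text
1.05 [290.2714778 169.0056384]
1.144 [293.09608186 167.16792939]
1.24 [296.19723505 165.5088391 ]
pos [ 0.6431 -0.0279  0.2474] xang 0.052 shift [-1.6 -1.8 79.4] turn -0.004732249248876788 F [-0.5  0.9 -0.8] q [-0.06  0.42  1.33 -0.    1.4   1.46] t 7.125
0 [array([293., 259.]), array([293., 189.])]
0.1 [array([280., 261.]), array([280., 190.])]
0.2 [array([267., 263.]), array([266., 192.])]
```

View pics/w1.png

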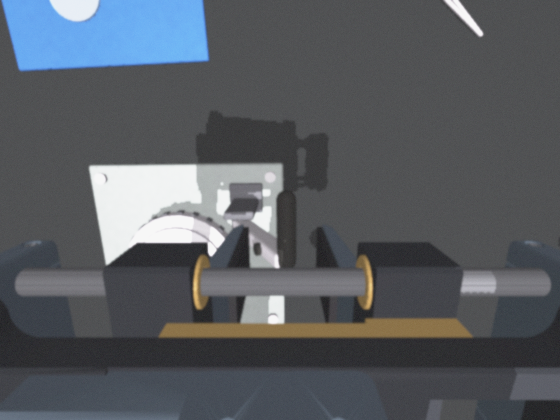

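The wrist view shows the black clamp bar upright at column 288, rows 190-267. That puts the clamp at about 0.05 rad, between the fingers. I'll go down and grip.

step_arm:
  rows: [40, -1, 2, 30, 0, 40, 0, 0, 30, 0, 40, 0, 0, 20, 0, 40, 0, 0, 0, 0, 10, 0, 0, 0, 0]

```text
t: 7.85
tool_pos: [0.6407, -0.0272, 0.1722]
orientation: [1.0, 0.029, 0.001, -0.0]
contact_force: [0.4, -0.7, -0.0]
grip_width: 0.0326
grip_force: 0.0
```

step_arm:
  rows: [10, 0, 0, 0, 0, 10, 0, 0, 0, 0, 10, 0, 0, 0, 0]

```text
t: 8.22
tool_pos: [0.6414, -0.0288, 0.1724]
orientation: [1.0, 0.028, 0.001, 0.001]
contact_force: [-0.4, -3.5, 6.7]
grip_width: 0.0157
grip_force: 15.0
```

```bash
cat >> h.py <<'E'
def arc(robot,ths):
    o,M=state(robot);prev=o['tool_pos'];hz=.0188
    h=stand(.063,-.080);g=o['tool_pos'][:2]-C
    y=-np.sin(YAW)*g[0]+np.cos(YAW)*g[1]+.080;zz=o['tool_pos'][2]+hz-.082;x=np.cos(YAW)*g[0]+np.sin(YAW)*g[1]
    print('r',np.hypot(y,zz),'th',np.arctan2(y,zz)+.5,'x',x)
    for t in ths:
        P=np.array([*stand(.0975,-.080+.115*np.sin(t-.5)),.082-hz+.115*np.cos(t-.5)])
        print(round(t,3),(M.T@(P-prev)*1000).round(1));prev=P
E
python3 - <<'E'
from h import *
from plant import robot
todo(robot,[*stand(.0975,-.126),.168],YAW)
arc(robot,[.1,.25]+list(np.arange(.4,2.0,.15))+[2.07])
E
```

```text
pos [ 0.6414 -0.0288  0.1724] xang 0.057 shift [-0.7 -2.7  4.4] turn -0.00014300449448625963 F [-0.4 -3.5  6.7] q [-0.06  0.45  1.47 -0.    1.22  1.45] t 8.225
r 0.11956884979739313 th 0.08091488936458902 x 0.09819309201712954
0.1 [-0.7 -3.9  3.3]
0.25 [  0.  -16.3  -5.5]
0.4 [  0. -17.  -3.]
0.55 [ -0.  -17.2  -0.5]
0.7 [ -0.  -17.1   2.1]
0.85 [ -0.  -16.6   4.6]
1.0 [ -0.  -15.7   7.1]
1.15 [ -0.  -14.5   9.3]
1.3 [ -0.  -12.9  11.4]
1.45 [ -0.  -11.1  13.2]
1.6 [-0.  -9.  14.7]
1.75 [-0.  -6.7 15.9]
1.9 [-0.  -4.2 16.7]
2.07 [-0.  -1.7 19.5]
```

step_arm:
  rows: [10, 0, -18, -5, 0, 10, 0, -17, -3, 0, 10, 0, -17, -0.5, 0, 10, 0, -17, 2, 0, 10, 0, 0, 0, 0]

```text
t: 8.85
tool_pos: [0.637, 0.0434, 0.1779]
orientation: [1.0, 0.029, 0.001, -0.001]
contact_force: [0.2, 2.6, 6.3]
grip_width: 0.016
grip_force: 15.0
```

Run:
```python
from h import *
from plant import robot
todo(robot,[*stand(.0975,-.126),.168],YAW)
arc(robot,[])
```

```text
pos [0.637  0.0434 0.1779] xang 0.058 shift [-0.6 69.7  9.7] turn 0.0008263931963448309 F [0.2 2.6 6.3] q [0.05 0.44 1.47 0.   1.23 1.56] t 8.85
r 0.11709063568904136 th 0.7035852507955631 x 0.09799640052268441
```

Following well. I'll continue the arc.

step_arm:
  rows: [10, 0, -16.6, 4.6, 0, 10, 0, -15.7, 7.1, 0, 10, 0, -14.5, 9.3, 0, 10, 0, -13, 11.4, 0, 10, 0, -11, 13.2, 0]

```text
t: 9.48
tool_pos: [0.6328, 0.1128, 0.1307]
orientation: [1.0, 0.029, -0.0, -0.0]
contact_force: [1.2, -1.9, 2.2]
grip_width: 0.0153
grip_force: 15.0
```

Run:
```python
from h import *
from plant import robot
arc(robot,[1.6,1.75,1.9,2.07]);print(robot.observe()['contact_force'],robot.observe()['grip_width'])
```

```text
r 0.11508615091509565 th 1.444139796100012 x 0.09771726513670126
1.6 [-0.2 -9.3 15.3]
1.75 [ 0.  -6.6 15.9]
1.9 [ 0.  -4.2 16.7]
2.07 [ 0.  -1.7 19.5]
[ 1.20743453 -1.88371617  2.17022112] 0.015332844750008326
```

step_arm:
  rows: [10, 0, -9, 15, 0, 10, 0, -6.7, 16, 0, 10, 0, -4.2, 16.7, 0, 10, 0, -1.5, 16, 0, 10, 0, 0, 0, 0]

```text
t: 10.1
tool_pos: [0.6313, 0.1361, 0.0657]
orientation: [1.0, 0.028, -0.0, -0.002]
contact_force: [2.7, 9.6, -2.2]
grip_width: 0.0151
grip_force: 15.0
```

Run:
```python
from h import *
from plant import robot
arc(robot,[2.07]);print(robot.observe()['contact_force'],robot.observe()['grip_width'])
```

```text
r 0.11663453663926147 th 2.049141527821911 x 0.09753451355658321
2.07 [-0.   1.6  2.4]
[ 2.66992661  9.56452781 -2.22949999] 0.015134656841295523
```

step_arm:
  rows: [10, 0, 1, 2, 0, 10, 0, 0, 2, 0, 10, 0, 0, 1, 0, 10, 0, 0, 0, 0]
  force: 30

```text
t: 10.6
tool_pos: [0.6314, 0.1363, 0.0625]
orientation: [1.0, 0.028, 0.0, -0.003]
contact_force: [0.4, 13.3, 2.1]
grip_width: 0.0153
grip_force: 30.0
```

step_arm:
  rows: [10, 0, 0, 2, 0, 10, 0, 0, 0, 0]

```text
t: 10.85
tool_pos: [0.6314, 0.1364, 0.0604]
orientation: [1.0, 0.028, 0.0, -0.003]
contact_force: [-0.3, 13.1, 3.1]
grip_width: 0.0156
grip_force: 30.0
```

Run:
```python
from h import *
from plant import robot
arc(robot,[2.07]);print(robot.observe()['contact_force'],robot.observe()['grip_width'])
```

```text
r 0.11695529546509555 th 2.0945223234420385 x 0.09764771290783353
2.07 [-0.1  1.9 -2.9]
[-0.29729606 13.11748891  3.08405949] 0.01557702960852282
```

step_arm:
  rows: [10, 0, 0, 2, 0, 10, 0, 0, 1, 0, 10, 0, 0, 0, 0]

```text
t: 11.22
tool_pos: [0.6314, 0.1365, 0.0575]
orientation: [1.0, 0.028, 0.0, -0.003]
contact_force: [0.1, 13.3, 3.3]
grip_width: 0.0154
grip_force: 30.0
```

step_arm:
  rows: [10, 0, 0, 2, 0, 10, 0, 0, 1, 0, 10, 0, 0, 0, 0]

```text
t: 11.6
tool_pos: [0.6314, 0.1365, 0.0555]
orientation: [1.0, 0.028, 0.0, -0.004]
contact_force: [-1.7, 13.2, 6.8]
grip_width: 0.0152
grip_force: 30.0
```

step_arm:
  rows: [40, 0, 0, 0, 0, 40, 0, 0, 0, 0, 40, 0, 0, -40, 0, 0, 0, 0, -20, 0, 0, 0, 0, 0, 0]

```text
t: 12.22
tool_pos: [0.6323, 0.1316, 0.1159]
orientation: [1.0, 0.028, 0.001, -0.0]
contact_force: [0.4, -0.4, -0.7]
grip_width: 0.0228
grip_force: 0.0
```

step_arm:
  rows: [0, 0, 0, 0, 0, 0, 0, 0, 0, 0]

```text
t: 12.48
tool_pos: [0.6307, 0.1318, 0.1134]
orientation: [1.0, 0.028, -0.002, 0.0]
contact_force: [0.5, 0.1, -0.2]
grip_width: 0.003
grip_force: 0.0
```

Run:
```python
from h import *
from plant import robot
todo(robot,[*stand(.098,.033),.095],YAW)
q,d=robot.read_camera("scene");np.savez('scene2.npz',p=q,d=d,**robot.camera_model("scene"))
z=load('scene2.npz')
for th in (1.8,1.95,2.07):print(th,[proj(z,[*stand(x,-.080+.115*np.sin(th-.5)),.082+.115*np.cos(th-.5)]).round(1) for x in(.063,.123)])
a=cv2.resize(q[130:260,250:390],None,fx=4.5,fy=4.5,interpolation=2)
cv2.imwrite('pics/c4.png',a[:,:,::-1])
```

```text
pos [0.6307 0.1318 0.1134] xang 0.056 shift [ 1.4 -0.7 18.4] turn -0.0005730194872136732 F [ 0.5  0.1 -0.2] q [0.19 0.5  1.54 0.   1.11 1.7 ] t 12.475
1.8 [array([345.7, 193.2]), array([365.3, 202.5])]
1.95 [array([345.7, 196.4]), array([365.1, 205.8])]
2.07 [array([345.4, 199.5]), array([364.6, 208.8])]
```

View pics/c4.png

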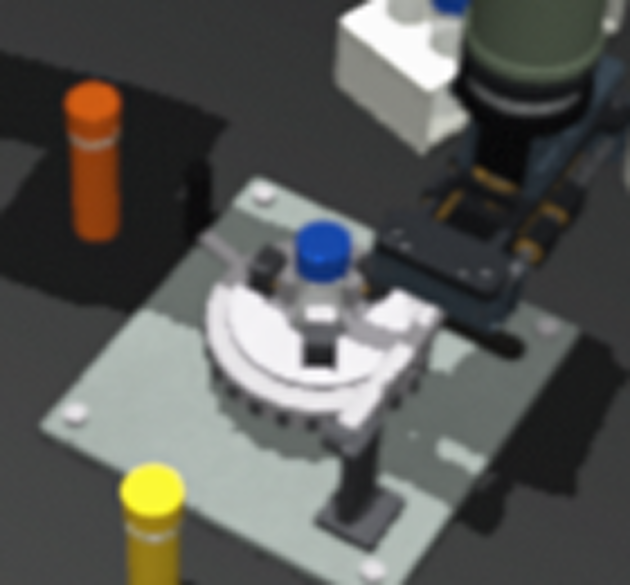

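The crop shows the clamp arm lying across the rim, with its black bar end at crop (515,347), i.e. (364.4,207.1). That is close to level (208.8). I'll press from above with closed fingers to seat it fully.

step_arm:
  rows: [0, 0, 0, 10, 0, 0, 0, 0, 6, 0, 0, 0, 0, 4, 0, 0, 0, 0, 2, 0, 0, 0, 0, 0, 0]

```text
t: 13.15
tool_pos: [0.6316, 0.1322, 0.0931]
orientation: [1.0, 0.028, -0.0, -0.0]
contact_force: [0.7, 0.6, 0.3]
grip_width: 0.0004
grip_force: 0.0
```

step_arm:
  rows: [0, 0, 0, 2, 0, 0, 0, 0, 0, 0]

```text
t: 13.4
tool_pos: [0.6316, 0.1321, 0.0912]
orientation: [1.0, 0.028, 0.0, -0.0]
contact_force: [-0.8, 0.9, -0.0]
grip_width: 0.0004
grip_force: 0.0
```

step_arm:
  rows: [0, 0, 0, 1, 0, 0, 0, 0, 1, 0, 0, 0, 0, 0, 0]

```text
t: 13.78
tool_pos: [0.6318, 0.1322, 0.0902]
orientation: [1.0, 0.028, 0.0, -0.0]
contact_force: [-0.7, -0.3, 4.5]
grip_width: 0.0007
grip_force: 2.4
```

step_arm:
  rows: [0, 0, 0, 1, 0, 0, 0, 0, 1, 0, 0, 0, 0, 0, 0]

```text
t: 14.15
tool_pos: [0.6319, 0.1322, 0.09]
orientation: [1.0, 0.028, 0.001, -0.0]
contact_force: [-4.4, -1.3, 12.5]
grip_width: 0.0004
grip_force: 6.6
```

step_arm:
  rows: [0, 0, 0, 1.5, 0, 0, 0, 0, 1.5, 0, 0, 0, 0, 0, 0]

```text
t: 14.52
tool_pos: [0.632, 0.1322, 0.0897]
orientation: [1.0, 0.028, 0.002, -0.0]
contact_force: [-8.2, -1.9, 25.2]
grip_width: 0.0005
grip_force: 12.9
```

step_arm:
  rows: [0, 0, 0, -40, 0, 0, 0, 0, -50, 0, 0, 0, 0, -50, 0, 0, -60, 0, 0, 0, 0, -60, 0, 0, 0]

```text
t: 15.15
tool_pos: [0.511, 0.1253, 0.2245]
orientation: [1.0, 0.028, 0.001, -0.0]
contact_force: [0.2, 0.3, -0.0]
grip_width: 0.0006
grip_force: 0.0
```

step_arm:
  rows: [0, -20, -60, 0, 0, 0, -20, -60, 0, 0, 0, -20, -60, 0, 0, 0, -20, -60, 0, 0, 0, -20, -60, 0, 0]

```text
t: 15.78
tool_pos: [0.3954, 0.4175, 0.2243]
orientation: [1.0, 0.028, 0.0, -0.0]
contact_force: [0.3, -0.2, -0.1]
grip_width: 0.0004
grip_force: 0.0
```

Run:
```python
from h import *
from plant import robot
todo(robot,[*stand(.098,.033),.095],YAW)
q,_=robot.read_camera("scene");p,d=robot.read_camera("top");np.savez('top3.npz',p=p,d=d,**robot.camera_model("top"));z=load('top3.npz')
for v in(1.05,1.144,1.24):
    a=np.pi+.84+YAW-v;print(v,proj(z,[*(C+.115*np.array([np.cos(a),np.sin(a)])),.112]))
a=np.hstack([cv2.resize(p[165:290,195:295],(400,500),interpolation=2),cv2.resize(q[160:260,290:370],(400,500),interpolation=2)])
cv2.imwrite('pics/c5.png',a[:,:,::-1])
b=p[200:285,200:295];print(b.shape)
m=(p.max(2)<60);m[:230]=0;m[270:]=0;m[:,:215]=0;m[:,290:]=0
n,l,st,ce=cv2.connectedComponentsWithStats(m.astype(np.uint8));print(st[1:],ce[1:])
```

```text
pos [0.3954 0.4175 0.2243] xang 0.057 shift [219.9 298.  129.3] turn -0.0001873402263889573 F [ 0.3 -0.2 -0.1] q [ 0.79  0.31  1.55 -0.    1.28  2.31] t 15.775
1.05 [240.04550916 259.85830641]
1.144 [236.07991796 259.03574213]
1.24 [232.14236282 257.81459877]
(85, 95, 3)
[[239 263   1   1   1]] [[239. 263.]]
```

View pics/c5.png

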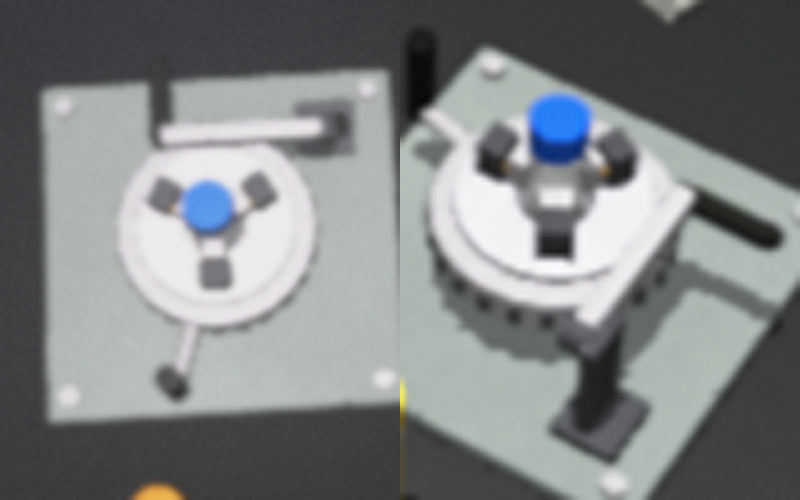

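The final view shows the arm level on the rim. The post top is at about (237,260), a sleeve value of about 1.12, inside the 0.88-1.38 window. The tube is upright and the robot is clear.

```bash
python3 -c "
from plant import robot
print(robot.job_done())"
```

```text
the job is handed in; nothing more can be done
None
```

The job is handed in at about 16 s: the sleeve is turned to about 1.12–1.14 rad so the jaws grip the tube without going solid, the clamp is pressed level on the rim, and the tube is upright with no bystander touched.

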